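# Weigh out beeswax blocks on the kitchen scale

## Robot

A 6-joint arm with a two-finger parallel gripper is mounted at the origin on the work surface. World frame = base frame: x ahead of the robot, y to its left, z up, the work surface at z = 0. Lengths are in m, angles in rad, forces in N, time in s.
With the tool pointing down it reaches from about 0.35 to 0.875 m from the base axis. Payload 15.5 kg.
Tool frame: the origin (TCP) lies midway between the tips of the shut fingers; the grasp point (between the pads) lies 19 mm behind it; z points along the fingers, y is the line along which they close (so a half turn about z gives the same grasp; the last joint's range is limited). The gripper opens to 85 mm and grips with 20 to 120 N. Pads are 22 mm wide; open, the fingers measure 114 mm over their backs; the gripper's body (76 mm by 85 mm) begins 54 mm behind the grasp point. The pads swing forward as they close: fully open they stand 13 mm farther back than shut.
Start: joints at [-1.383, 0.494, 1.345, -0, 1.302, -0.096], TCP at [0.174, -0.6, 0.231] pointing down, gripper open.
Joint ranges: [-2.91, 2.91], [-0.82, 2.16], [0.22, 2.67], [-1.22, 4.37], [0.12, 2.79], [-3.08, 3.08]. Speed limits (rad/s): [1.89, 1.89, 2.57, 3.01, 3.01, 3.01].

## Interface

Orientations are given as a 3x3 rotation matrix whose columns are the frame's x, y, z axes.
In Python, from bench import ctrl gives the robot as it stands. Calls block until the motion is done:
- ctrl.move_ptp(position, orientation): joint-space move of the TCP to a pose.
- ctrl.line_to(position, ori=None, velocity=0.15, contact_N=None): straight line of the TCP; ori=None keeps the orientation; velocity is the mean speed in m/s. With contact_N (N) it stops when the force on the tool has changed by that much, and returns True; else False.
- ctrl.move_j(angles): joint-space move.
- ctrl.command_gripper(opening, effort=None): opening from 0.0 (shut) to 1.0 (fully open); effort is the grip in N (None keeps the last); returns when the fingers have stopped.
- ctrl.dwell(seconds).
- ctrl.inverse_kinematics(position, orientation): joint angles nearest the present ones, or None.
- ctrl.grab_frame(name): name is "scene" or "top" or "wrist"; returns (picture, depth): 480x640x3 uint8, blue, green, red; 480x640 float32, m along the optical axis (not along the pixel's ray), 0 where there is no reading.
- ctrl.calibration(name): a dict with "mtx" (3x3 intrinsics, pixels), "position" and "rotation" of the camera in the world; the wrist camera has in their place "T_tool_cam" (4x4, takes a point from camera to tool coordinates, whose origin is the TCP and whose axes are the flange's). Camera axes: x right, y down, z forward; pixel columns grow to the right and rows downward; lengths in m; the calibration is good to about 2 mm. A picture is of the moment at which its call begins: read the wrist's pose just before it. calibration takes no time and is no camera call.
A pose or a line that the arm cannot do raises ctrl.IKError and nothing moves.
- ctrl.job_done(): hands the job in; it is judged then, once.
Readings, each from a call of its own:
- ctrl.read_clock(): time.
- ctrl.read_q(): joint angles.
- ctrl.read_qd(): joint speeds.
- ctrl.read_joint_efforts(): joint torques, N m.
- ctrl.read_tool_pos(): TCP position.
- ctrl.read_orientation(): TCP orientation.
- ctrl.read_ft_force(): force on the tool from outside, world axes, zero at the start.
- ctrl.read_torque(): the same for the moment, N m.
- ctrl.read_finger_gap(): opening from 0.0 (shut) to 1.0 (fully open).
- ctrl.read_gripper_force(): force on a finger pad.
Only numpy, scipy, OpenCV 4.12 (cv2) and the standard library are available. Lean on these libraries where they do the work, as an engineer would, in place of code of your own. Each camera call takes 0.05 s, during which the arm holds its last target. There are 200 camera calls.

## Task

Weigh out wax for candles: one block lies in the trough of the scale already; add more from the wooden rack, one at a time, until the dial's pointer comes to rest between the two prongs of its setting ring, and leave the rest in the rack. A block can be taken from the rack only by its ends, but the trough has finger room only along the block's long sides, so put each one down on the dark board and take it again across its width. Lay the blocks gently, flat and crosswise side by side in the trough, and do not drop them, press the trough down to its stop, turn the setting ring or disturb the other things.

Things in the scene. Friction and masses are not known exactly. Their poses are not given: they have to be found in the camera images.
- block1: One of four alike honey-coloured beeswax blocks, 64 long (its x) x 34 wide (its y) x 28 mm tall (z up), about 60 g each (up to 7 % more or less). Origin at the centre of its underside. It starts in the rack.
- block2: One of four alike honey-coloured beeswax blocks, 64 long (its x) x 34 wide (its y) x 28 mm tall (z up), about 60 g each (up to 7 % more or less). Origin at the centre of its underside. It starts in the rack.
- block3: One of four alike honey-coloured beeswax blocks, 64 long (its x) x 34 wide (its y) x 28 mm tall (z up), about 60 g each (up to 7 % more or less). Origin at the centre of its underside. It starts in the rack.
- block4: One of four alike honey-coloured beeswax blocks, 64 long (its x) x 34 wide (its y) x 28 mm tall (z up), about 60 g each (up to 7 % more or less). Origin at the centre of its underside. It lies crosswise in the trough from the start, near the -y end (y = -72 to -60 mm from pan_floor).
- rack: Fixed light-wood rack, 50 (x) x 173 (y) x 40 mm tall: four slots along its y (at y = -63, -21, 21, 63 mm, the last one empty), each 37 mm wide between 5 mm partitions that stand 2 mm above the blocks. Blocks lie on its floor, 10 mm above the table, lengths along its x; their ends stick out about 7 mm beyond the rack, which is open there. Origin at the centre of its underside.
- board: Fixed dark wooden board to put a block down on, 150 (x) x 130 (y) x 12 mm thick. Origin at the centre of its underside, on the table: its top is 12 mm above the origin.
- scale: Fixed white kitchen scale, housing 115 (x) x 170 (y) x 42 mm; origin at the centre of the trough's footprint, on the table. Its round dial, 152 mm across, centred 118 mm from the origin towards its +x and 44 mm up, faces +x and up (30 degrees from level).
- pan_floor (a point): Centre of the inner floor of the scale's steel trough, at the start some 76 mm above the table. x across the trough, y along it, z up. Floor 200 mm long (y), 78 mm wide (x) between two 42 mm high walls along its long sides; ends open. Room for blocks 62 mm apart, lengths along x, at y = 0 and 62 mm beside block4. Soft spring: stays level, sinks about 8 mm per block, stop at 36 mm (84 mm high when empty).
- pointer (a joint): Angle of the dial's pointer, rad: 0 when the trough is empty, about 0.55 more for each block in it (proportional to the weight); turns clockwise as one looks at the dial.
- setring (a joint): Angle of the middle between the two prongs of the steel setting ring on the dial's rim, rad, same zero and sense as the pointer. The prongs stand 0.357 rad before and beyond it: the pointer is between them while the two angles differ by less than 0.35. The gap is a little wider than one block's weight; one or two blocks must be added. The ring stays as set: do not turn it.
- pointer_tip (a point): Tip of the black pointer, 55 mm from the dial's centre.
- set_mid (a point): Point midway between the two dark prongs, 55 mm from the dial's centre; its x points outwards from the dial's centre, its y along the rim, z out of the dial. The pointer tip is between the prongs when it is within 19.2 mm of this point along y.
- mug: Dark blue mug with a handle, 84 mm wide, 92 mm tall; origin at the centre of its underside. Leave alone.
- tumbler: Dark grey-blue tumbler without handle, 82 mm wide, 105 mm tall; origin at the centre of its underside. Leave alone.
- bowl: Teal bowl holding three oranges, 150 mm wide, 85 mm tall with the fruit; origin at the centre of its underside. Leave alone.
There are look-alikes about, which are no part of the job. Leave any orange or turquoise look-alike of the block2 alone.

How it is judged:
On the way, in this order (a step that is already met when the one before it is completed fails the run):
1. a block from the rack rests on the board, let go (((x of block1 in the frame of board between -0.09 and 0.09 m and y of block1 in the frame of board between -0.08 and 0.08 m and z of block1 in the frame of board below 0.016 m and angle between block1's own z axis and vertical below 0.15 rad and linear speed of block1 below 0.05 m/s and contact force between the fingers and block1 below 0.05 N) or (x of block2 in the frame of board between -0.09 and 0.09 m and y of block2 in the frame of board between -0.08 and 0.08 m and z of block2 in the frame of board below 0.016 m and angle between block2's own z axis and vertical below 0.15 rad and linear speed of block2 below 0.05 m/s and contact force between the fingers and block2 below 0.05 N) or (x of block3 in the frame of board between -0.09 and 0.09 m and y of block3 in the frame of board between -0.08 and 0.08 m and z of block3 in the frame of board below 0.016 m and angle between block3's own z axis and vertical below 0.15 rad and linear speed of block3 below 0.05 m/s and contact force between the fingers and block3 below 0.05 N))), for 0.1 s.
2. the pointer stands between the two prongs with nothing of the robot on the blocks or the scale (y of pointer_tip in the frame of set_mid between -0.0192 and 0.0192 m and x of pointer_tip in the frame of set_mid above -0.02 m and contact force between the fingers and block1 below 0.05 N and contact force between the fingers and block2 below 0.05 N and contact force between the fingers and block3 below 0.05 N and contact force between the fingers and block4 below 0.05 N and contact force between each of the arm, the fingers and scale below 0.05 N), for 0.3 s.
At the end, for the whole second after the job is handed in: Pointer at rest between the prongs (tip within 19.2 mm of midway). Every block lies still and level (0.15 rad), flat on the trough's floor (6 mm) within 12 mm of its middle line, or in the rack on its floor (6 mm; within 25 mm along the slots). The robot touches no block and not the scale (all of step 2 and ((x of block1 in the frame of pan_floor between -0.012 and 0.012 m and y of block1 in the frame of pan_floor between -0.1 and 0.1 m and z of block1 in the frame of pan_floor between -0.005 and 0.006 m) or (x of block1 in the frame of rack between -0.025 and 0.025 m and y of block1 in the frame of rack between -0.085 and 0.085 m and z of block1 in the frame of rack between 0.004 and 0.016 m)) and ((x of block2 in the frame of pan_floor between -0.012 and 0.012 m and y of block2 in the frame of pan_floor between -0.1 and 0.1 m and z of block2 in the frame of pan_floor between -0.005 and 0.006 m) or (x of block2 in the frame of rack between -0.025 and 0.025 m and y of block2 in the frame of rack between -0.085 and 0.085 m and z of block2 in the frame of rack between 0.004 and 0.016 m)) and ((x of block3 in the frame of pan_floor between -0.012 and 0.012 m and y of block3 in the frame of pan_floor between -0.1 and 0.1 m and z of block3 in the frame of pan_floor between -0.005 and 0.006 m) or (x of block3 in the frame of rack between -0.025 and 0.025 m and y of block3 in the frame of rack between -0.085 and 0.085 m and z of block3 in the frame of rack between 0.004 and 0.016 m)) and ((x of block4 in the frame of pan_floor between -0.012 and 0.012 m and y of block4 in the frame of pan_floor between -0.1 and 0.1 m and z of block4 in the frame of pan_floor between -0.005 and 0.006 m) or (x of block4 in the frame of rack between -0.025 and 0.025 m and y of block4 in the frame of rack between -0.085 and 0.085 m and z of block4 in the frame of rack between 0.004 and 0.016 m)) and angle between each of block1, block2, block3, block4's own z axis and vertical below 0.15 rad and linear speed of each of block1, block2, block3, block4 below 0.03 m/s).
It fails at once if a block is dropped: it moves faster than 0.5 m/s while the fingers do not hold it ((contact force between the fingers and block1 below 0.01 N and linear speed of block1 above 0.5 m/s) or (contact force between the fingers and block2 below 0.01 N and linear speed of block2 above 0.5 m/s) or (contact force between the fingers and block3 below 0.01 N and linear speed of block3 above 0.5 m/s) or (contact force between the fingers and block4 below 0.01 N and linear speed of block4 above 0.5 m/s)).
It fails at once if the trough is pushed down to its stop (pointer beyond 2.35 rad) (value of joint pointer above 2.35 rad).
It fails at once if the setting ring is turned (its middle point moves 6 mm) (distance of set_mid from where it was at the start of the episode above 0.006 m).
It fails at once if two blocks are on the way at once (both over 120 mm from the rack's and the trough's middle) ((horizontal distance between each of block2, block1 and rack above 0.12 m and horizontal distance between each of block2, block1 and pan_floor above 0.12 m) or (horizontal distance between each of block3, block1 and rack above 0.12 m and horizontal distance between each of block3, block1 and pan_floor above 0.12 m) or (horizontal distance between each of block3, block2 and rack above 0.12 m and horizontal distance between each of block3, block2 and pan_floor above 0.12 m) or (horizontal distance between each of block4, block1 and rack above 0.12 m and horizontal distance between each of block4, block1 and pan_floor above 0.12 m) or (horizontal distance between each of block4, block2 and rack above 0.12 m and horizontal distance between each of block4, block2 and pan_floor above 0.12 m) or (horizontal distance between each of block4, block3 and rack above 0.12 m and horizontal distance between each of block4, block3 and pan_floor above 0.12 m)).
It fails at once if the mug, tumbler or bowl is disturbed (moved 20 mm) (distance of any of mug, tumbler, bowl from where it was at the start of the episode above 0.02 m).
It also fails if it takes over 72 s, if anything falls off the work surface, if the arm or the gripper's body presses on something with over 40 N, if the wrist force passes 120 N, or if a joint passes its speed limit or range.

## Working session

There is one attempt and no reset: what is moved stays moved. The work goes in short steps, each a Python script; the robot and the scene stay as the last script left them, time stands still between calls to the robot, and variables do not carry over. Pictures are saved under pics/ and viewed, at most 10 in all, crops included, and the job is handed in when it is done.

```bash
mkdir -p pics; ls; python3 - <<'E'
from bench import ctrl
import cv2,numpy as np
for n in("scene","top"):
    im,d=ctrl.grab_frame(n); cv2.imwrite(f"pics/{n}0.png",im); np.save(f"{n}0.npy",d)
    c=ctrl.calibration(n); print(n,c)
print(ctrl.calibration("wrist"),ctrl.read_clock(),ctrl.read_orientation())
E
```

```text
pics
scene {'mtx': array([[483.81837466,   0.        , 319.56833427],
       [  0.        , 483.81837466, 236.66865486],
       [  0.        ,   0.        ,   1.        ]]), 'position': array([ 1.11795474, -0.05566446,  1.05807874]), 'rotation': array([[ 0.07761767,  0.84917289, -0.52238004],
       [ 0.99698139, -0.06511201,  0.04229109],
       [ 0.00189923, -0.52408571, -0.85166341]])}
top {'mtx': array([[446.52755783,   0.        , 320.1947556 ],
       [  0.        , 446.52755783, 234.35924966],
       [  0.        ,   0.        ,   1.        ]]), 'position': array([ 0.38987199, -0.03006127,  0.93265742]), 'rotation': array([[ 0.0301747 , -0.9867492 ,  0.1594224 ],
       [-0.99925325, -0.02592878,  0.02864696],
       [-0.02413374, -0.16016776, -0.98679474]])}
{'mtx': array([[368.03383321,   0.        , 323.07579137],
       [  0.        , 368.03383321, 231.00930128],
       [  0.        ,   0.        ,   1.        ]]), 'T_tool_cam': array([[ 8.41661380e-04, -9.51351089e-01, -3.08107769e-01,
         7.88309294e-02],
       [ 9.99999493e-01,  9.70862389e-04, -2.66043398e-04,
        -1.19150596e-03],
       [ 5.52230921e-04, -3.08107389e-01,  9.51351424e-01,
        -1.43571016e-01],
       [ 0.00000000e+00,  0.00000000e+00,  0.00000000e+00,
         1.00000000e+00]])} 0.1 [[ 9.60287088e-01  2.79013761e-01 -1.71843204e-04]
 [ 2.79013789e-01 -9.60286559e-01  1.01475212e-03]
 [ 1.18111087e-04 -1.02239998e-03 -9.99999470e-01]]
```

View pics/top0.png

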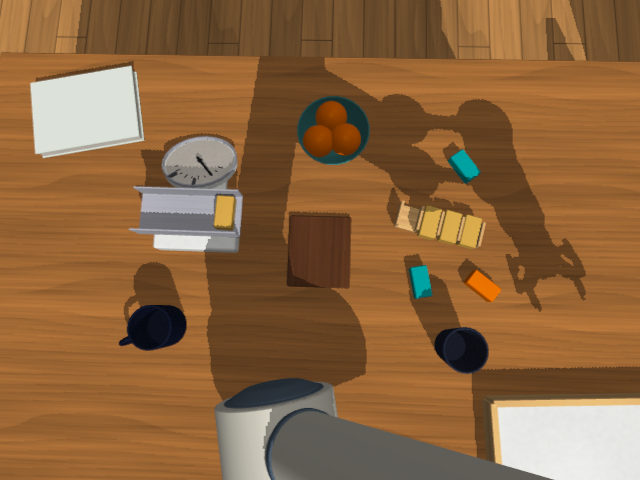

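View pics/scene0.png

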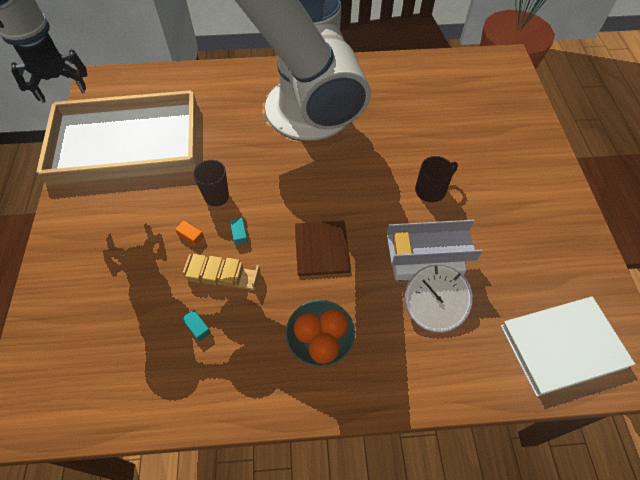

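Top view: the honey blocks lie in the rack at (431,223), (452,227) and (471,231), with the empty slot at (407,217). Block4 is in the trough at (225,211), and the board is at (320,250). The look-alikes are turquoise (464,166), turquoise (420,282) and orange (483,286). The dial is at (438,298) in the scene view.

```bash
cat > h.py <<'E'
from bench import ctrl
import cv2,numpy as np
def ray(c,uv):
    d=np.linalg.inv(c["mtx"])@np.array([uv[0],uv[1],1.]); return c["rotation"]@d
def onplane(c,uv,z):
    r=ray(c,uv); p=np.array(c["position"]); return p+r*(z-p[2])/r[2]
def cloud(c,d):
    v,u=np.mgrid[0:480,0:640]; k=c["mtx"]
    P=np.stack([(u-k[0,2])/k[0,0]*d,(v-k[1,2])/k[1,1]*d,d],-1)
    return P@np.array(c["rotation"]).T+c["position"]
def yellow(im):
    h=cv2.cvtColor(im,cv2.COLOR_BGR2HSV)
    return cv2.inRange(h,(17,130,90),(30,255,255))
def rect(c,m,z,minA=60):
    "min-area rectangles of the mask's blobs on plane z: centre, long, short, direction of long side"
    out=[]
    for k in cv2.findContours(m,cv2.RETR_EXTERNAL,cv2.CHAIN_APPROX_NONE)[0]:
        if cv2.contourArea(k)<minA: continue
        q=np.array([onplane(c,p[0],z)[:2] for p in k],np.float32)
        b=cv2.boxPoints(cv2.minAreaRect(q)); e=[b[1]-b[0],b[2]-b[1]]; e.sort(key=np.linalg.norm)
        out.append((b.mean(0),np.linalg.norm(e[1]),np.linalg.norm(e[0]),np.arctan(e[1][1]/e[1][0]),k[:,0].mean(0).round()))
    return out
E
python3 - <<'E'
from h import *
np.set_printoptions(precision=4,suppress=True)
c=ctrl.calibration("top"); im=cv2.imread("pics/top0.png"); d=np.load("top0.npy"); P=cloud(c,d)
for uv in[(431,223),(452,227),(471,231),(225,211),(320,250),(180,218),(200,162),(155,245)]: print(uv,P[uv[1],uv[0]],im[uv[1],uv[0]],cv2.cvtColor(im[uv[1]:uv[1]+1,uv[0]:uv[0]+1],cv2.COLOR_BGR2HSV)[0,0])
m=yellow(im)
for z in(.038,.104):
  for r in rect(c,m,z,100): print(z,*r)
# board: height band
def band(P,lo,hi,u0,u1,v0,v1):
    m=((P[...,2]>lo)&(P[...,2]<hi)).astype(np.uint8)*255; k=np.zeros_like(m);k[v0:v1,u0:u1]=m[v0:v1,u0:u1];return cv2.morphologyEx(k,cv2.MORPH_OPEN,np.ones((3,3)))
for r in rect(c,band(P,.007,.03,270,370,195,305),.012,500): print("board",*r)
for r in rect(c,band(P,.004,.06,385,495,195,255),.039,500): print("rack",*r)
# trough walls tops
for r in rect(c,band(P,.105,.135,120,255,175,250),.118,50): print("walls",*r)
# dial from scene
cs=ctrl.calibration("scene"); S=cloud(cs,np.load("scene0.npy")); si=cv2.imread("pics/scene0.png")
Q=S[275:322,415:462].reshape(-1,3); cc=np.median(Q,0);Q=Q[np.linalg.norm(Q-cc,axis=1)<.06]
cc=Q.mean(0); n=np.linalg.svd(Q-cc,full_matrices=False)[2][2]; n*=np.sign(n[2]); print("dial",cc,n,np.std((Q-cc)@n))
a=cv2.resize(im[185:265,385:505],None,fx=4,fy=4,interpolation=3)
b=cv2.resize(si[255:335,395:485],None,fx=6,fy=6,interpolation=3)[:480]
b=cv2.resize(b,(320,320)) if 0 else b
o=np.zeros((480,1020,3),np.uint8); o[:320,:480]=a;o[:,480:480+540]=b[:, :540]
cv2.imwrite("pics/crop0.png",cv2.resize(o,(800,376)))
E
```

```text
(431, 223) [ 0.564  -0.2284  0.0359] [ 76 172 219] [ 20 166 219]
(452, 227) [ 0.5565 -0.27    0.0381] [ 77 173 219] [ 20 165 219]
(471, 231) [ 0.5494 -0.3082  0.037 ] [ 77 173 219] [ 20 165 219]
(225, 211) [0.564  0.1768 0.1044] [ 72 169 216] [ 20 170 216]
(320, 250) [ 0.5057 -0.0039  0.0121] [31 52 89] [ 11 166  89]
(180, 218) [0.5536 0.2719 0.0765] [110 104 105] [125  14 110]
(200, 162) [0.6763 0.2477 0.0543] [44 45 46] [15 11 46]
(155, 245) [0.5029 0.3304 0.043 ] [230 233 233] [ 30   3 233]
0.038 [ 0.5574 -0.2646] 0.12660669 0.0698969 1.3649656 [450. 227.]
0.038 [0.576  0.1944] 0.06898988 0.039778616 -0.041114148 [224. 212.]
0.104 [ 0.545  -0.2473] 0.117266774 0.064740494 1.3649657 [450. 227.]
0.104 [0.5623 0.1779] 0.06390047 0.0368441 -0.041114233 [224. 212.]
board [ 0.504  -0.0019] 0.14933692 0.12916335 -0.0055934186 [318. 252.]
rack [ 0.5604 -0.245 ] 0.1774013 0.06813695 1.368391 [440. 224.]
walls [0.6    0.2035] 0.059247997 0.0058357436 -1.5470843 [211. 190.]
walls [0.6006 0.2608] 0.044256385 0.005849806 -1.5471416 [181. 189.]
walls [0.602  0.3165] 0.059985433 0.0057756696 1.5582224 [152. 188.]
dial [0.6811 0.2513 0.0448] [0.5036 0.0003 0.8639] 0.0022148442943223136
```

View pics/crop0.png

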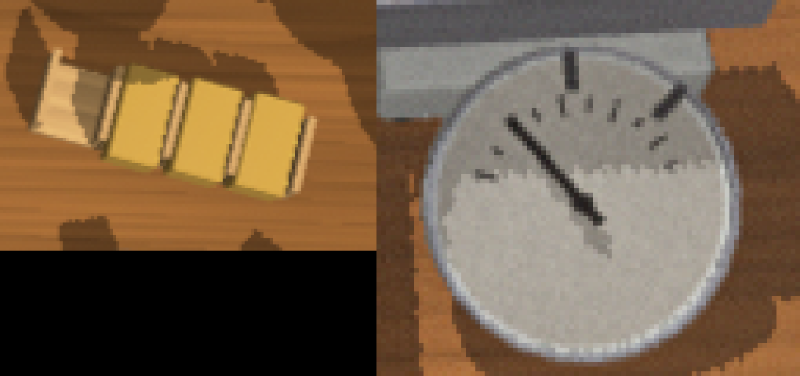

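The crop confirms three honey blocks in the rack. The dial's pointer is about 36° before the first prong, so probably two blocks are needed. I'll hover over the block next to the empty slot and refine its position with the wrist camera.

```bash
cat >> h.py <<'E'
def R(a):
    "tool down, closing line (tool y) at world angle a"
    y=np.array([np.cos(a),np.sin(a),0]); z=np.array([0,0,-1.]); return np.stack([np.cross(y,z),y,z],1)
def wrist():
    T=np.eye(4);T[:3,:3]=ctrl.read_orientation();T[:3,3]=ctrl.read_tool_pos()
    im,d=ctrl.grab_frame("wrist"); k=ctrl.calibration("wrist"); M=T@k["T_tool_cam"]
    return im,d,dict(mtx=k["mtx"],position=M[:3,3],rotation=M[:3,:3])
E
python3 - <<'E'
from h import *
np.set_printoptions(precision=4,suppress=True)
c=ctrl.calibration("top"); P=cloud(c,np.load("top0.npy"))
for u in(150,165,180,200): # trough profile along image column
    col=P[180:252,u]; print(u,[(v+180,*(col[v].round(3)[[0,2]])) for v in range(0,72,1) if col[v,2]>.098])
for uv in[(133,188),(243,188)]: print(onplane(c,uv,.118))
a=-.205
ctrl.move_ptp([.566,-.2235,.16],R(a)); print(ctrl.read_clock(),ctrl.read_q())
im,d,w=wrist(); cv2.imwrite("pics/w1.png",im)
m=cv2.morphologyEx(yellow(im),cv2.MORPH_OPEN,np.ones((5,5)))
for r in rect(w,m,.038,800): print(*r)
print(np.median(cloud(w,d)[m>0],0))
E
```

```text
150 [(187, np.float64(0.604), np.float64(0.118)), (188, np.float64(0.602), np.float64(0.119)), (189, np.float64(0.602), np.float64(0.111)), (190, np.float64(0.602), np.float64(0.102)), (229, np.float64(0.523), np.float64(0.118)), (230, np.float64(0.521), np.float64(0.12)), (231, np.float64(0.521), np.float64(0.107))]
165 [(188, np.float64(0.603), np.float64(0.118)), (189, np.float64(0.602), np.float64(0.114)), (190, np.float64(0.602), np.float64(0.108)), (191, np.float64(0.601), np.float64(0.102)), (230, np.float64(0.522), np.float64(0.118)), (231, np.float64(0.52), np.float64(0.116)), (232, np.float64(0.521), np.float64(0.101))]
180 [(188, np.float64(0.603), np.float64(0.118)), (189, np.float64(0.602), np.float64(0.118)), (190, np.float64(0.602), np.float64(0.109)), (191, np.float64(0.601), np.float64(0.104)), (230, np.float64(0.523), np.float64(0.117)), (231, np.float64(0.521), np.float64(0.117)), (232, np.float64(0.52), np.float64(0.11))]
200 [(189, np.float64(0.602), np.float64(0.12)), (190, np.float64(0.602), np.float64(0.113)), (191, np.float64(0.601), np.float64(0.107)), (192, np.float64(0.601), np.float64(0.101)), (231, np.float64(0.39), np.float64(0.933)), (232, np.float64(0.52), np.float64(0.118)), (233, np.float64(0.52), np.float64(0.104))]
[0.6013 0.352  0.118 ]
[0.6063 0.1421 0.118 ]
2.075 [-0.4756  0.5446  1.4703 -0.0002  1.1263 -0.2691]
[ 0.5589 -0.2639] 0.12208654 0.06467686 1.361722 [325. 263.]
[ 0.5595 -0.2601  0.0389]
```

View pics/w1.png

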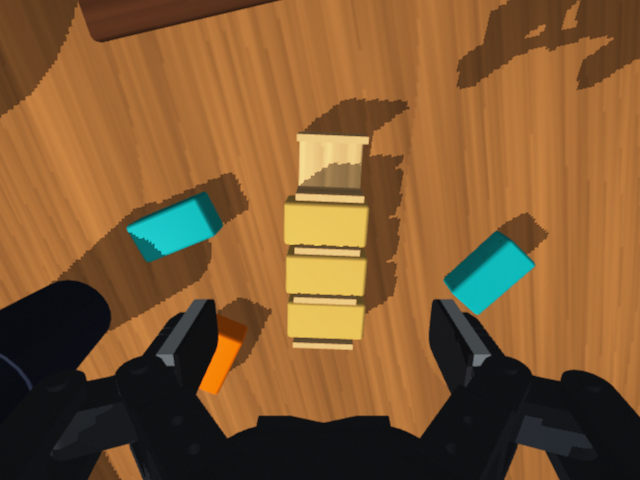

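The wrist view shows the three blocks at (326,222), (326,274) and (326,321), with the turquoise look-alikes about 45 mm clear of the fingers. Taking the first block to the board.

```bash
cat >> h.py <<'E'
MID=np.array([.5589,-.2639]); AR=-.209; BOARD=np.array([.504,-.002])
def rack_to_board(slot):
    "slot = offset (m) of the slot from the middle block, along the rack's y"
    p=MID+slot*np.array([-np.sin(AR),np.cos(AR)])
    ctrl.command_gripper(1.0,30)
    ctrl.move_ptp([*p,.12],R(AR)); print("hit",ctrl.line_to([*p,.004],contact_N=8))
    ctrl.command_gripper(0.0,30); g=ctrl.read_finger_gap(); print("gap",g,ctrl.read_gripper_force())
    if g<.5: raise SystemExit("no grasp")
    z0=ctrl.read_tool_pos()[2]
    ctrl.line_to([*p,.10],velocity=.12); print("held",ctrl.read_finger_gap(),ctrl.read_gripper_force())
    ctrl.move_ptp([*BOARD,.09],R(0.)); ctrl.line_to([*BOARD,z0+.012])
    print("contact",ctrl.line_to([*BOARD,z0-.001],velocity=.03,contact_N=3),ctrl.read_tool_pos()[2]-z0)
    ctrl.command_gripper(1.0); ctrl.line_to([*BOARD,.16],velocity=.2)
def board_block(name):
    im,d,w=wrist(); cv2.imwrite(f"pics/{name}.png",im)
    m=cv2.morphologyEx(yellow(im),cv2.MORPH_OPEN,np.ones((5,5)))
    r=[r for r in rect(w,m,.040,800) if np.linalg.norm(r[0]-BOARD)<.06]; print(*r,ctrl.read_clock()); return r[0]
E
python3 - <<'E'
from h import *
rack_to_board(.042); board_block("w2"); print(ctrl.read_q())
E
```

```text
hit False
gap 0.7511378932374513 30.83710650839354
held 0.7493887796581851 32.78146684169769
contact True 0.0015383316461092637
(array([ 0.50396705, -0.00194096], dtype=float32), np.float32(0.063609965), np.float32(0.039157838), np.float32(-0.026759826), array([324., 225.])) 8.0917
[-1.22531246e-01  4.17232827e-01  1.72878501e+00  4.36946249e-05
  9.97032449e-01 -1.22358830e-01]
```

View pics/w2.png

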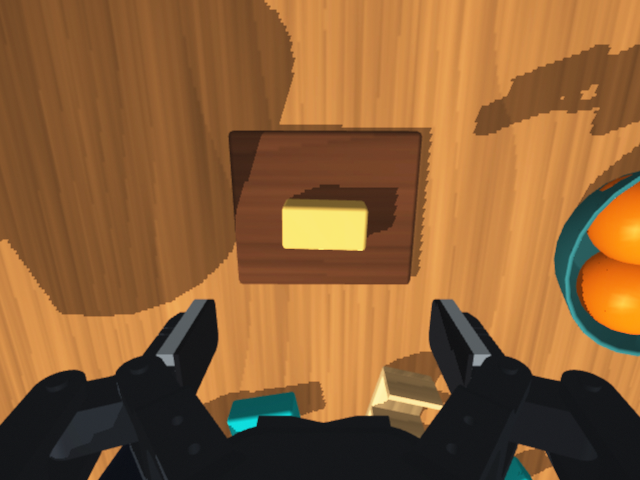

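The block rests on the board at (325,225), where I meant to put it. Next I regrasp it across its width and lay it in the trough's middle place.

```bash
cat >> h.py <<'E'
def board_to_pan(x,y,floor):
    A=np.pi/2; ctrl.move_ptp([*BOARD,.10],R(A))
    print("hit",ctrl.line_to([*BOARD,.015],contact_N=8)); ctrl.command_gripper(0.0,30)
    g=ctrl.read_finger_gap(); print("gap",g,ctrl.read_gripper_force())
    if not .25<g<.6: raise SystemExit("no grasp")
    ctrl.line_to([*BOARD,.17]); print("held",ctrl.read_finger_gap())
    ctrl.move_ptp([x,y,.17],R(A)); ctrl.line_to([x,y,floor+.012])
    z=floor-.008+.004
    print("contact",ctrl.line_to([x,y,z],velocity=.03,contact_N=6),ctrl.read_tool_pos(),ctrl.read_ft_force())
    ctrl.command_gripper(g+.18); print(ctrl.read_finger_gap()); ctrl.line_to([x,y,.17],velocity=.15)
def see(n):
    "pictures of dial and trough after retreating"
    im,d,w=wrist(); cv2.imwrite(f"pics/wp{n}.png",im)
    s,_=ctrl.grab_frame("scene"); cv2.imwrite(f"pics/s{n}.png",s)
    b=cv2.resize(s[215:335,380:490],None,fx=4,fy=4,interpolation=3)
    o=np.zeros((480,1080,3),np.uint8); o[:,:640]=im; o[:,640:]=b; cv2.imwrite(f"pics/v{n}.png",cv2.resize(o,(800,356)))
    m=cv2.morphologyEx(yellow(im),cv2.MORPH_OPEN,np.ones((5,5)))
    for z in(.096,.088): print(z,[(r[0].round(4),r[1:]) for r in rect(w,m,z,500)])
    P=cloud(w,d); q=P[m>0]; print("top z",np.percentile(q[:,2],[10,50,90]),ctrl.read_clock())
E
python3 - <<'E'
from h import *
np.set_printoptions(precision=4,suppress=True)
board_to_pan(.5615,.2475,.0763)
ctrl.move_ptp([.50,.24,.26],R(np.pi/2)); see(1)
E
```

```text
hit False
gap 0.39016714471065517 29.85147625207901
held 0.3910751711061226
contact False [0.5614 0.2475 0.0723] [ 0.7175  0.0192 -0.2445]
0.5675963292383919
0.096 [(array([0.5596, 0.2487], dtype=float32), (np.float32(0.06204624), np.float32(0.03263892), np.float32(0.018346539), array([331., 272.]))), (array([0.5608, 0.1831], dtype=float32), (np.float32(0.06514874), np.float32(0.03418572), np.float32(-0.03641241), array([261., 271.])))]
0.088 [(array([0.5632, 0.2489], dtype=float32), (np.float32(0.063660845), np.float32(0.033488158), np.float32(0.018346583), array([331., 272.]))), (array([0.5645, 0.1816], dtype=float32), (np.float32(0.06684395), np.float32(0.03507528), np.float32(-0.036412973), array([261., 271.])))]
top z [0.0952 0.0966 0.0976] 16.0583
```

View pics/v1.png

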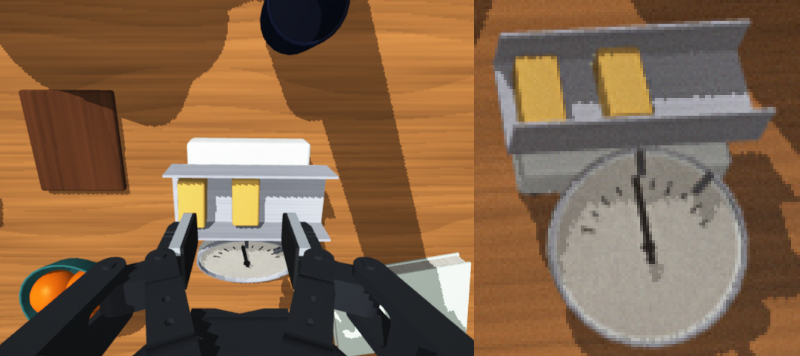

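The new block lies flat beside block4 at (246,203). The pointer's tip (637,178) stands at or just before the first prong (640,160). I'll put the dial into polar coordinates to decide.

```bash
cat >> h.py <<'E'
def dial(f):
    s=cv2.imread(f); c=ctrl.calibration("scene"); n=np.array([.5,0,.866])
    g=cv2.cvtColor(s,cv2.COLOR_BGR2GRAY); o=np.array([.5615+.118,.2475,.044])
    v,u=np.mgrid[250:345,395:490]; p=np.array(c["position"])
    d=np.stack([u,v,np.ones_like(u)],-1)@np.linalg.inv(c["mtx"]).T@c["rotation"].T
    def polar(h,o): # angle clockwise seen from the front, 0 = towards the trough (up)
        q=o+h*n; X=p+d*(((q-p)@n)/(d@n))[...,None]-q; e=np.array([-.866,0,.5])
        return np.arctan2(X[...,1],X@e),np.hypot(X[...,1],X@e)
    a,r=polar(.001,o); G=g[250:345,395:490]
    H=cv2.cvtColor(s,cv2.COLOR_BGR2HSV)[250:345,395:490]
    for lo,hi in((.015,.03),(.03,.042),(.042,.052),(.052,.060),(.060,.068),(.068,.074)):
        k=(r>lo)&(r<hi)&(G<75)&(H[...,1]<90)&(np.abs(a)<1.6); b=np.sort(a[k])
        print(lo,hi,[ (round(float(t.mean()),3),len(t)) for t in np.split(b,np.where(np.diff(b)>.12)[0]+1) if len(t)])
E
python3 - <<'E'
from h import *
dial("pics/scene0.png"); dial("pics/s1.png")
E
```

```text
0.015 0.03 [(-0.487, 11)]
0.03 0.042 [(-0.549, 9)]
0.042 0.052 [(-1.215, 1), (-0.574, 7), (-0.038, 2), (0.516, 1), (0.768, 1), (1.027, 1)]
0.052 0.06 [(0.064, 6), (0.838, 1), (1.018, 1)]
0.06 0.068 [(0.053, 9), (0.846, 9)]
0.068 0.074 [(0.05, 4), (0.842, 4)]
0.015 0.03 [(0.136, 15)]
0.03 0.042 [(0.026, 10)]
0.042 0.052 [(-0.327, 1), (-0.011, 10), (0.256, 1), (0.506, 2), (0.768, 1)]
0.052 0.06 [(0.058, 7), (0.838, 1)]
0.06 0.068 [(0.062, 11), (0.84, 8)]
0.068 0.074 [(0.05, 4), (0.842, 4)]
```

The pointer (about −0.03) is still before the prongs (0.05 to 0.84). A second block takes it to about 0.53, well inside, so I'm adding the next one at the +y place.

```bash
python3 - <<'E'
from h import *
np.set_printoptions(precision=4,suppress=True)
ctrl.move_ptp([*BOARD,.2],R(0.))
rack_to_board(0.0)
r=board_block("w3")
if np.abs(r[0]-BOARD).max()>.006 or abs(r[3])>.1: raise SystemExit("off")
board_to_pan(.5615,.3105,.0683)
ctrl.move_ptp([.50,.24,.26],R(np.pi/2)); see(2); dial("pics/s2.png")
E
```

```text
hit False
gap 0.7435333291034482 31.355338096618652
held 0.7485937772735165 32.808664441108704
contact True 0.001528546202307933
(array([ 0.504, -0.002], dtype=float32), np.float32(0.06366436), np.float32(0.039159797), np.float32(-0.023494283), array([324., 225.])) 24.2583
hit False
gap 0.3937700721632641 29.851926863193512
held 0.3931908505558914
contact False [0.5614 0.3105 0.0642] [0.0675 0.0633 0.0272]
0.5707354681535358
0.096 [(array([0.5562, 0.3081], dtype=float32), (np.float32(0.05827336), np.float32(0.03530087), np.float32(0.004229479), array([398., 266.]))), (array([0.5563, 0.2488], dtype=float32), (np.float32(0.06031644), np.float32(0.03168946), np.float32(-0.007161539), array([331., 268.]))), (array([0.5574, 0.1845], dtype=float32), (np.float32(0.063720606), np.float32(0.033294138), np.float32(-0.036250718), array([262., 267.])))]
0.088 [(array([0.5597, 0.3098], dtype=float32), (np.float32(0.05979067), np.float32(0.03621998), np.float32(0.0042298115), array([398., 266.]))), (array([0.5598, 0.249 ], dtype=float32), (np.float32(0.061886944), np.float32(0.032514572), np.float32(-0.0071618324), array([331., 268.]))), (array([0.561, 0.183], dtype=float32), (np.float32(0.065379664), np.float32(0.034160975), np.float32(-0.036250908), array([262., 267.])))]
top z [0.0875 0.0891 0.0901] 32.6167
0.015 0.03 [(0.649, 14)]
0.03 0.042 [(0.544, 9)]
0.042 0.052 [(0.512, 9)]
0.052 0.06 [(0.072, 5), (0.494, 3), (0.838, 1), (1.018, 1)]
0.06 0.068 [(0.047, 8), (0.844, 7)]
0.068 0.074 [(0.05, 4), (0.842, 4)]
```

```bash
ls pics
```

```text
crop0.png
s1.png
s2.png
scene0.png
top0.png
v1.png
v2.png
w1.png
w2.png
w3.png
wp1.png
wp2.png
```

View pics/v2.png

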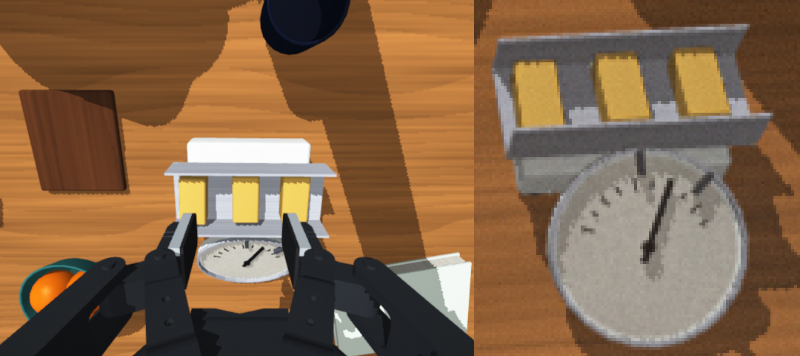

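Three blocks lie flat and level in the trough (tops at z≈0.089). The pointer tip at 0.49 is between the prongs (0.05 and 0.84).

```bash
python3 -c "
from bench import ctrl
ctrl.dwell(.5); print(ctrl.job_done(),ctrl.read_clock())"
```

```text
the job is handed in; nothing more can be done
the job is handed in; nothing more can be done
```

Job handed in: I added two blocks, so three lie flat in the trough, the pointer rests between the prongs, and one block stays in the rack; the hand-in did not report a verdict.

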